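# Check the wireless kit case of the announcement room

### The arm

A 7-joint arm with a two-finger parallel gripper is mounted at the origin on the work surface. World frame = base frame: x ahead of the robot, y to its left, z up, the work surface at z = 0. Lengths are in m, angles in rad, forces in N, time in s.
With the tool pointing down it reaches from about 0.4 to 0.875 m from the base axis. Payload 6.5 kg.
Tool frame: the origin (TCP) lies at the very end of the fingers, on their centre line; the grasp point (between the pads) lies 19 mm behind it; z points along the fingers, y is the line along which they close (so a half turn about z gives the same grasp; the last joint's range is limited). The gripper opens to 85 mm and grips with 20 to 120 N. Pads are 22 mm wide; open, the fingers measure 114 mm over their backs; the gripper's body (76 mm by 85 mm) begins 54 mm behind the grasp point. The pads swing forward as they close: fully open they stand 13 mm farther back than shut.
Start: joints at [1.18, 0.536, -0.004, 1.538, 0.003, 1.067, -0.071], TCP at [0.207, -0.616, 0.231] pointing down, gripper open.
Joint ranges: [-2.7, 2.7], [-0.37, 2.16], [-1.27, 1.26], [0.24, 2.4], [-1.31, 4.45], [0.19, 1.91], [-2.76, 2.76]. Speed limits (rad/s): [2.39, 2.39, 3.14, 3.14, 3.14, 3.14, 3.14].

### API

Orientations are given as a unit quaternion [w, x, y, z].
In Python, from workcell import env gives the robot as it stands. The module is installed in compiled form; this text tells all that it offers. Calls block until the motion is done:
- env.move_pose(position, orientation): joint-space move of the TCP to a pose.
- env.move_linear(position, rot=None, vel=0.15): straight line of the TCP; rot=None keeps the orientation; vel is the mean speed in m/s.
- env.move_j(angles): joint-space move.
- env.set_gripper(opening, grip_force=None): opening from 0.0 (shut) to 1.0 (fully open); grip_force is the grip in N (None keeps the last); returns when the fingers have stopped.
- env.wait(seconds).
- env.ik(position, orientation): joint angles nearest the present ones, or None.
- env.get_state(): the state.
- env.get_image(name): name is "side" or "top" or "wrist"; returns the picture (480x640x3 uint8, red, green, blue); there is no depth.
- env.camera_params(name): a dict with "K" (3x3 intrinsics, pixels), "R" (3x3) and "t" (3): a world point X has camera coordinates R X + t. Camera axes: x right, y down, z forward; pixel columns grow to the right and rows downward; lengths in m; the calibration is good to about 2 mm. A picture is of the moment at which its call begins: read the wrist's pose just before it. camera_params takes no time and is no camera call; for the wrist camera it gives the pose at the moment of the call.
A pose or a line that the arm cannot do raises env.Unreachable and nothing moves.
- env.job_done(): hands the job in; it is judged then, once.
The state is a dict: "time_s": time; "qpos": joint angles; "qd": joint speeds; "joint_torque": joint torques, N m; "tool_pos": TCP position; "orientation": TCP orientation; "contact_force": force on the tool from outside, world axes, zero at the start; "moment": the same for the moment, N m; "finger_gap": opening from 0.0 (shut) to 1.0 (fully open); "grip_force": force on a finger pad.
Only numpy, scipy, OpenCV 4.12 (cv2) and the standard library are available. Lean on these libraries where they do the work, as an engineer would, in place of code of your own. Each camera call takes 0.05 s, during which the arm holds its last target. There are 200 camera calls.

### The job

Open the transmitter case and check it against its layout tags: gently set every transmitter whose top band does not match the colour of its bay's tag into the white recheck tray, and hang every headset, which does not belong in the case, by its headband over the bar of the headset stand. Leave correctly packed transmitters in their bays, take care not to disturb the other things on the desk, and shut the lid fully once everything wrong is out.

Things in the scene. Friction and masses are not known exactly. Their poses are not given: they have to be found in the camera images.
- case: grey hard case fixed on the desk, 184 (x) by 394 (y) by 100 mm high without lid; origin: centre of underside. Five padded bays along its y, centres at y = -148, -74, 0, 74, 148, x = +12 mm, each 66 (y) by 146 (x) mm, floor 10 mm above the desk; dividers 8 mm thick reach 55 mm above the desk; outer walls 7 mm. Inside its -x side a ledge 88 mm high carries one coloured tag per bay
- case_lid (a joint): angle of the grey case lid in rad: 0 shut (as at the start), 1.85 open to its stop. A shell 184 by 394 by 52 mm, 0.35 kg, hinged along the case's +x top edge, swinging up and over to +x; a stiff hinge (friction 0.55 N m) keeps it at any angle. Latches are already undone
- case_lid_hinge (a point): middle of the lid's hinge line, 100 mm above the desk on the case's +x edge; the hinge line runs along the case's y (case yaw as its own yaw)
- case_lid_grip (a point): inside the lid's black lift handle, a block 44 wide (y), 14 mm thick (z), standing 36 mm out of the lid's front (-x); this point is 20 mm out, 204 mm from the hinge line in -x and 26 mm above it when shut, and turns with the lid. Pinched by its sides (across y) it pivots between the fingers, so the gripper may stay upright as the lid swings
- tag_blue_1: blue layout tag, flat plate 20 by 56 by 2 mm on the case's ledge (no obstacle); marks the bay beside it as a blue bay: that bay's centre lies 85 mm from it along the tag's +x, its floor 78 mm below. Which bay has which tag varies
- tag_blue_2: blue layout tag, flat plate 20 by 56 by 2 mm on the case's ledge (no obstacle); marks the bay beside it as a blue bay: that bay's centre lies 85 mm from it along the tag's +x, its floor 78 mm below. Which bay has which tag varies
- tag_blue_3: blue layout tag, flat plate 20 by 56 by 2 mm on the case's ledge (no obstacle); marks the bay beside it as a blue bay: that bay's centre lies 85 mm from it along the tag's +x, its floor 78 mm below. Which bay has which tag varies
- tag_green_1: green layout tag, flat plate 20 by 56 by 2 mm on the case's ledge (no obstacle); marks the bay beside it as a green bay: that bay's centre lies 85 mm from it along the tag's +x, its floor 78 mm below. Which bay has which tag varies
- tag_green_2: green layout tag, flat plate 20 by 56 by 2 mm on the case's ledge (no obstacle); marks the bay beside it as a green bay: that bay's centre lies 85 mm from it along the tag's +x, its floor 78 mm below. Which bay has which tag varies
- pack_a: black belt-pack transmitter with a blue top band 20 mm high, 66 (x) by 36 (y) by 92 mm (z), 0.14 to 0.21 kg, standing on end in a bay, long side along the case's x; origin: centre of its underside; a stub aerial 16 mm high on top can be ignored
- pack_b: black belt-pack transmitter with a blue top band 20 mm high, 66 (x) by 36 (y) by 92 mm (z), 0.14 to 0.21 kg, standing on end in a bay, long side along the case's x; origin: centre of its underside; a stub aerial 16 mm high on top can be ignored
- pack_c: black belt-pack transmitter with a green top band 20 mm high, 66 (x) by 36 (y) by 92 mm (z), 0.14 to 0.21 kg, standing on end in a bay, long side along the case's x; origin: centre of its underside; a stub aerial 16 mm high on top can be ignored; may be absent
- headset_1: compact black headset, 0.15 to 0.24 kg, standing on its flat-bottomed ear cups in a bay, band up: a rigid hoop in its x-z plane, 140 mm wide (x), 125 high, cups 52 wide (y), 50 high, 80 apart inside (x); band 24 mm wide (y), 16 thick; origin: midway between the cups at their underside. Never belongs in the case. May be absent
- headset_1_crown (a point): middle of the underside of that headset's band at its highest point, 109 mm above the headset's origin; the band's top is 16 mm above it; hung up, this point rests on the bar
- headset_2: compact black headset, 0.15 to 0.24 kg, standing on its flat-bottomed ear cups in a bay, band up: a rigid hoop in its x-z plane, 140 mm wide (x), 125 high, cups 52 wide (y), 50 high, 80 apart inside (x); band 24 mm wide (y), 16 thick; origin: midway between the cups at their underside. Never belongs in the case. May be absent
- headset_2_crown (a point): middle of the underside of that headset's band at its highest point, 109 mm above the headset's origin; the band's top is 16 mm above it; hung up, this point rests on the bar
- stand: headset stand fixed on the desk: dark base plate 130 (x) by 150 (y) by 12 mm, a post 16 mm thick in the middle and on it a black horizontal bar along the stand's y; origin: centre of its underside
- stand_bar (a point): middle of the top of the stand's bar, 170 mm above the desk. The bar is 22 mm wide, 20 mm thick, padded, flat on top, 214 mm long (along this point's y), with an end cap 6 mm thick, 32 mm across at either end; the post stands below its middle, so each arm (centres at y = -55 and +55 mm) takes one headset
- tray: loose white recheck tray, 160 (x) by 150 (y) mm, walls 5 mm thick, 35 mm high, floor 5 mm thick; 0.6 kg; origin: centre of its underside
- bottle: green drinks bottle, 62 mm across, 190 mm high, bystander; origin: centre of its underside
- mouse: black computer mouse, 100 by 58 by 24 mm, bystander; origin: centre of its underside
- desk_mic: black gooseneck desk microphone, base 130 by 110 by 30 mm, whole 160 mm high, bystander; origin: centre of the base's underside
There are look-alikes about, which are no part of the job. Leave any blue or green look-alike of the stand alone.

How it is judged:
On the way, in this order (a step that is already met when the one before it is completed fails the run):
1. the lid is opened (beyond 1.3 rad) (value of joint case_lid above 1.3 rad), for 0.2 s.
2. with the lid still open, every headset hangs on the bar, every mismatched transmitter is in the tray and the matching ones are in their bays (((x of pack_a in the frame of tray between -0.075 and 0.075 m and y of pack_a in the frame of tray between -0.07 and 0.07 m and z of pack_a in the frame of tray between -0.005 and 0.05 m) or (x of pack_a in the frame of tag_blue_1 between 0.03 and 0.14 m and y of pack_a in the frame of tag_blue_1 between -0.034 and 0.034 m and z of pack_a in the frame of tag_blue_1 between -0.09 and -0.06 m) or (x of pack_a in the frame of tag_blue_2 between 0.03 and 0.14 m and y of pack_a in the frame of tag_blue_2 between -0.034 and 0.034 m and z of pack_a in the frame of tag_blue_2 between -0.09 and -0.06 m) or (x of pack_a in the frame of tag_blue_3 between 0.03 and 0.14 m and y of pack_a in the frame of tag_blue_3 between -0.034 and 0.034 m and z of pack_a in the frame of tag_blue_3 between -0.09 and -0.06 m)) and ((x of pack_b in the frame of tray between -0.075 and 0.075 m and y of pack_b in the frame of tray between -0.07 and 0.07 m and z of pack_b in the frame of tray between -0.005 and 0.05 m) or (x of pack_b in the frame of tag_blue_1 between 0.03 and 0.14 m and y of pack_b in the frame of tag_blue_1 between -0.034 and 0.034 m and z of pack_b in the frame of tag_blue_1 between -0.09 and -0.06 m) or (x of pack_b in the frame of tag_blue_2 between 0.03 and 0.14 m and y of pack_b in the frame of tag_blue_2 between -0.034 and 0.034 m and z of pack_b in the frame of tag_blue_2 between -0.09 and -0.06 m) or (x of pack_b in the frame of tag_blue_3 between 0.03 and 0.14 m and y of pack_b in the frame of tag_blue_3 between -0.034 and 0.034 m and z of pack_b in the frame of tag_blue_3 between -0.09 and -0.06 m)) and ((x of pack_c in the frame of tray between -0.075 and 0.075 m and y of pack_c in the frame of tray between -0.07 and 0.07 m and z of pack_c in the frame of tray between -0.005 and 0.05 m) or (x of pack_c in the frame of tag_green_1 between 0.03 and 0.14 m and y of pack_c in the frame of tag_green_1 between -0.034 and 0.034 m and z of pack_c in the frame of tag_green_1 between -0.09 and -0.06 m) or (x of pack_c in the frame of tag_green_2 between 0.03 and 0.14 m and y of pack_c in the frame of tag_green_2 between -0.034 and 0.034 m and z of pack_c in the frame of tag_green_2 between -0.09 and -0.06 m)) and x of headset_1_crown in the frame of stand_bar between -0.03 and 0.03 m and y of headset_1_crown in the frame of stand_bar between -0.105 and 0.105 m and z of headset_1_crown in the frame of stand_bar between -0.008 and 0.012 m and angle between each of headset_1, headset_2's own z axis and vertical below 0.45 rad and x of headset_2_crown in the frame of stand_bar between -0.03 and 0.03 m and y of headset_2_crown in the frame of stand_bar between -0.105 and 0.105 m and z of headset_2_crown in the frame of stand_bar between -0.008 and 0.012 m and value of joint case_lid above 0.8 rad), for 0.2 s.
At the end, for the whole second after the job is handed in: Lid shut (under 0.06 rad). Each transmitter at rest in a bay with a tag of its colour, or in the tray. Each headset hangs on the bar: crown within 30 mm of its line, between its caps, -8 to +12 mm from its top, tilt under 0.45 rad; it may still sway (under 0.25 m/s) (value of joint case_lid below 0.06 rad and ((x of pack_a in the frame of tray between -0.075 and 0.075 m and y of pack_a in the frame of tray between -0.07 and 0.07 m and z of pack_a in the frame of tray between -0.005 and 0.05 m) or (x of pack_a in the frame of tag_blue_1 between 0.03 and 0.14 m and y of pack_a in the frame of tag_blue_1 between -0.034 and 0.034 m and z of pack_a in the frame of tag_blue_1 between -0.09 and -0.06 m) or (x of pack_a in the frame of tag_blue_2 between 0.03 and 0.14 m and y of pack_a in the frame of tag_blue_2 between -0.034 and 0.034 m and z of pack_a in the frame of tag_blue_2 between -0.09 and -0.06 m) or (x of pack_a in the frame of tag_blue_3 between 0.03 and 0.14 m and y of pack_a in the frame of tag_blue_3 between -0.034 and 0.034 m and z of pack_a in the frame of tag_blue_3 between -0.09 and -0.06 m)) and ((x of pack_b in the frame of tray between -0.075 and 0.075 m and y of pack_b in the frame of tray between -0.07 and 0.07 m and z of pack_b in the frame of tray between -0.005 and 0.05 m) or (x of pack_b in the frame of tag_blue_1 between 0.03 and 0.14 m and y of pack_b in the frame of tag_blue_1 between -0.034 and 0.034 m and z of pack_b in the frame of tag_blue_1 between -0.09 and -0.06 m) or (x of pack_b in the frame of tag_blue_2 between 0.03 and 0.14 m and y of pack_b in the frame of tag_blue_2 between -0.034 and 0.034 m and z of pack_b in the frame of tag_blue_2 between -0.09 and -0.06 m) or (x of pack_b in the frame of tag_blue_3 between 0.03 and 0.14 m and y of pack_b in the frame of tag_blue_3 between -0.034 and 0.034 m and z of pack_b in the frame of tag_blue_3 between -0.09 and -0.06 m)) and ((x of pack_c in the frame of tray between -0.075 and 0.075 m and y of pack_c in the frame of tray between -0.07 and 0.07 m and z of pack_c in the frame of tray between -0.005 and 0.05 m) or (x of pack_c in the frame of tag_green_1 between 0.03 and 0.14 m and y of pack_c in the frame of tag_green_1 between -0.034 and 0.034 m and z of pack_c in the frame of tag_green_1 between -0.09 and -0.06 m) or (x of pack_c in the frame of tag_green_2 between 0.03 and 0.14 m and y of pack_c in the frame of tag_green_2 between -0.034 and 0.034 m and z of pack_c in the frame of tag_green_2 between -0.09 and -0.06 m)) and x of headset_1_crown in the frame of stand_bar between -0.03 and 0.03 m and y of headset_1_crown in the frame of stand_bar between -0.105 and 0.105 m and z of headset_1_crown in the frame of stand_bar between -0.008 and 0.012 m and angle between each of headset_1, headset_2's own z axis and vertical below 0.45 rad and x of headset_2_crown in the frame of stand_bar between -0.03 and 0.03 m and y of headset_2_crown in the frame of stand_bar between -0.105 and 0.105 m and z of headset_2_crown in the frame of stand_bar between -0.008 and 0.012 m and linear speed of each of pack_a, pack_b, pack_c below 0.05 m/s and linear speed of each of headset_1, headset_2 below 0.25 m/s); the robot touches nothing.
It fails at once if a transmitter is lifted out of (or put into) a bay whose tag matches its band ((x of pack_a in the frame of tag_blue_1 between 0.03 and 0.14 m and y of pack_a in the frame of tag_blue_1 between -0.034 and 0.034 m and z of pack_a in the frame of tag_blue_1 between -0.05 and -0.01 m) or (x of pack_a in the frame of tag_blue_2 between 0.03 and 0.14 m and y of pack_a in the frame of tag_blue_2 between -0.034 and 0.034 m and z of pack_a in the frame of tag_blue_2 between -0.05 and -0.01 m) or (x of pack_a in the frame of tag_blue_3 between 0.03 and 0.14 m and y of pack_a in the frame of tag_blue_3 between -0.034 and 0.034 m and z of pack_a in the frame of tag_blue_3 between -0.05 and -0.01 m) or (x of pack_b in the frame of tag_blue_1 between 0.03 and 0.14 m and y of pack_b in the frame of tag_blue_1 between -0.034 and 0.034 m and z of pack_b in the frame of tag_blue_1 between -0.05 and -0.01 m) or (x of pack_b in the frame of tag_blue_2 between 0.03 and 0.14 m and y of pack_b in the frame of tag_blue_2 between -0.034 and 0.034 m and z of pack_b in the frame of tag_blue_2 between -0.05 and -0.01 m) or (x of pack_b in the frame of tag_blue_3 between 0.03 and 0.14 m and y of pack_b in the frame of tag_blue_3 between -0.034 and 0.034 m and z of pack_b in the frame of tag_blue_3 between -0.05 and -0.01 m) or (x of pack_c in the frame of tag_green_1 between 0.03 and 0.14 m and y of pack_c in the frame of tag_green_1 between -0.034 and 0.034 m and z of pack_c in the frame of tag_green_1 between -0.05 and -0.01 m) or (x of pack_c in the frame of tag_green_2 between 0.03 and 0.14 m and y of pack_c in the frame of tag_green_2 between -0.034 and 0.034 m and z of pack_c in the frame of tag_green_2 between -0.05 and -0.01 m)).
It fails at once if a transmitter lands in the tray at more than 1 m/s (dropped) (((x of pack_a in the frame of tray between -0.075 and 0.075 m and y of pack_a in the frame of tray between -0.07 and 0.07 m and z of pack_a in the frame of tray between -0.005 and 0.05 m) and linear speed of pack_a above 1 m/s) or ((x of pack_b in the frame of tray between -0.075 and 0.075 m and y of pack_b in the frame of tray between -0.07 and 0.07 m and z of pack_b in the frame of tray between -0.005 and 0.05 m) and linear speed of pack_b above 1 m/s) or ((x of pack_c in the frame of tray between -0.075 and 0.075 m and y of pack_c in the frame of tray between -0.07 and 0.07 m and z of pack_c in the frame of tray between -0.005 and 0.05 m) and linear speed of pack_c above 1 m/s)).
It fails at once if the bottle, mouse or desk microphone is pushed more than 30 mm or tipped over (distance of any of bottle, mouse, desk_mic from where it was at the start of the episode above 0.03 m or angle between any of bottle, mouse, desk_mic's own z axis and vertical above 0.5 rad).
Of pack_c, headset_1, headset_2 only 2 to 3 are there at a start; the rules pass over those that are not, and their reading is None.
At some moment in a run one of tray, headset_1, headset_2 may be knocked a few centimetres aside while the robot is not near it.
It also fails if it takes over 210 s, if anything falls off the work surface, if the arm or the gripper's body presses on something with over 40 N, if the wrist force passes 120 N, or if a joint passes its speed limit or range.

## Working session

There is one attempt and no reset: what is moved stays moved. The work goes in short steps, each a Python script; the robot and the scene stay as the last script left them, time stands still between calls to the robot, and variables do not carry over. Pictures are saved under pics/ and viewed, at most 14 in all, crops included, and the job is handed in when it is done.

```bash
mkdir -p pics; python3 - <<'E'
from workcell import env
import cv2
for n in("top","side"):
    cv2.imwrite(f"pics/{n}0.png",env.get_image(n)[:,:,::-1]); p=env.camera_params(n); print(n,p)
s=env.get_state();print(s["tool_pos"],s["orientation"],s["time_s"])
E
```

```text
top {'K': array([[568.50346602,   0.        , 318.83130972],
       [  0.        , 568.50346602, 244.04813029],
       [  0.        ,   0.        ,   1.        ]]), 'R': array([[ 0.0063621 , -0.99990602,  0.01214376],
       [-0.99781004, -0.00714738, -0.06575748],
       [ 0.0658381 , -0.01169881, -0.99776174]]), 't': array([-0.0659448 ,  0.56429158,  1.7575264 ])}
side {'K': array([[449.33976839,   0.        , 311.80814248],
       [  0.        , 449.33976839, 239.16440199],
       [  0.        ,   0.        ,   1.        ]]), 'R': array([[ 0.79636255, -0.60480336,  0.00442566],
       [-0.57639391, -0.76113124, -0.29740427],
       [ 0.18323961,  0.2342907 , -0.95474139]]), 't': array([-0.47437798,  0.29279122,  1.15836244])}
[ 0.20722719 -0.61547015  0.2304739 ] [-7.80198148e-04  9.86835568e-01  1.61724815e-01 -1.91491419e-04] 0.1
```

View pics/top0.png

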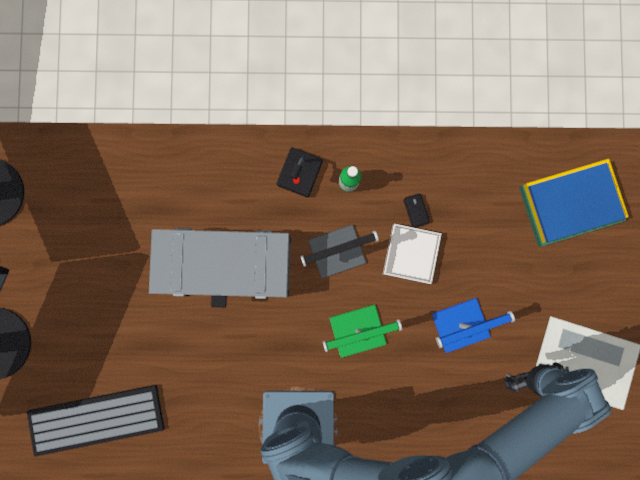

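View pics/side0.png

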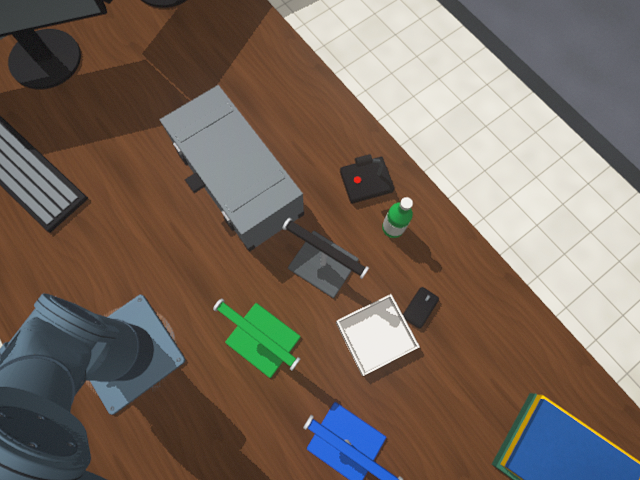

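The top view shows the closed case with its handle at about (219,301), the black-bar stand with caps at (304,261) and (376,237), and the tray around (412,254). The mouse is at (416,210), the bottle at (350,180) and the mic at (299,172). The green and blue stands are look-alikes.

```bash
cat > h.py <<'E'
from workcell import env
import numpy as np, cv2
from scipy.spatial.transform import Rotation as Rt
def ray(n,uv,z,p=None):
    p=p or env.camera_params(n); d=p["R"].T@np.linalg.solve(p["K"],[*uv,1.]); c=-p["R"].T@p["t"]
    return c+d*(z-c[2])/d[2]
def tri(obs):
    A=[];b=[]
    for p,uv in obs:
        d=p["R"].T@np.linalg.solve(p["K"],[*uv,1.]); d/=np.linalg.norm(d); P=np.eye(3)-np.outer(d,d)
        A.append(P);b.append(P@(-p["R"].T@p["t"]))
    return np.linalg.lstsq(np.vstack(A),np.hstack(b),rcond=None)[0]
def proj(p,X): c=p["R"]@np.array(X)+p["t"]; c=p["K"]@c; return c[:2]/c[2]
def down(yaw):
    """tool down, closing axis (tool y) along world direction angle yaw (mod pi)"""
    y=np.array([np.cos(yaw),np.sin(yaw),0]);z=np.array([0,0,-1.])
    q=Rt.from_matrix(np.c_[np.cross(y,z),y,z]).as_quat(); return q[[3,0,1,2]]
def best(pos,yaw):
    """closing yaw or its half turn, whichever leaves wrist most central"""
    c=[]
    for k in (0,np.pi):
        q=env.ik(pos,down(yaw+k))
        if q is not None: c.append((np.abs(q-np.array(env.get_state()["qpos"])).max(),k))
    return down(yaw+min(c)[1]) if c else None
def snap(n,f):
    p=env.camera_params(n); im=env.get_image(n); cv2.imwrite(f"pics/{f}.png",im[:,:,::-1]); return p,im
def st(*ks):
    s=env.get_state()
    for k in ("time_s","tool_pos","contact_force","finger_gap","grip_force"): print(k,np.round(s[k],3),end=" | ")
    print()
E
python3 - <<'E'
from h import *
for n,pts in {"lid .152":[(152,230),(290,233),(288,297),(150,295)],"handle .126":[(219,302)],"bar .17":[(304,261),(376,237)],"tray .035":[(393,224),(441,233),(433,283),(384,275)],"mouse .02":[(416,210)],"bottle .19":[(352,172)],"mic 0.03":[(299,172)]}.items():
    z=float(n.split()[1]); print(n,[np.round(ray("top",p,z)[:2],3).tolist() for p in pts], np.round(np.mean([ray("top",p,z) for p in pts],0),3))
ps=env.camera_params("side")
for a,b in [((304,261),(288,225)),((376,237),(364,271))]: print(tri([(env.camera_params("top"),a),(ps,b)]))
print(tri([(env.camera_params("top"),(219,302)),(ps,(195,183))]))
for x in [.45,.6,.7]: print(env.ik([x,.2,.35],down(np.pi/2)) is not None)
E
```

```text
lid .152 [[0.593, 0.421], [0.587, 0.023], [0.403, 0.027], [0.406, 0.422]] [0.497 0.223 0.152]
handle .126 [[0.387, 0.229]] [0.387 0.229 0.126]
bar .17 [[0.506, -0.018], [0.576, -0.224]] [ 0.541 -0.121  0.17 ]
tray .035 [[0.628, -0.292], [0.601, -0.442], [0.446, -0.416], [0.469, -0.264]] [ 0.536 -0.353  0.035]
mouse .02 [[0.674, -0.367]] [ 0.674 -0.367  0.02 ]
bottle .19 [[0.76, -0.153]] [ 0.76  -0.153  0.19 ]
mic 0.03 [[0.79, 0.002]] [0.79  0.002 0.03 ]
[ 0.50700794 -0.01864734  0.16446086]
[ 0.57498119 -0.22186461  0.19302122]
[0.38844093 0.22685041 0.13442347]
True
True
True
```

```bash
cat >> h.py <<'E'
YAW=-0.013; C=np.array([.497,.225,0]); RC=Rt.from_euler("z",YAW).as_matrix()
H=C+RC@[.092,0,.1]
def grip_pt(th): c,s=np.cos(th),np.sin(th); return H+RC@[-.204*c+.026*s,0,.204*s+.026*c]
E
python3 - <<'E'
from h import *
s=env.get_state(); p=s["tool_pos"]
env.move_linear([p[0]+.1,p[1]+.05,.36],vel=.25)
g=grip_pt(0)-[0,0,.015]; print(g)
q=best(g+[0,0,.18],np.pi/2+YAW); env.move_pose(g+[0,0,.18],q)
pp,_=snap("wrist","w1"); print(proj(pp,grip_pt(0)), proj(pp,H+RC@[-.22,.022,.033]),proj(pp,H+RC@[-.22,-.022,.033]),proj(pp,H+RC@[-.184,.197,.052])); st()
E
```

```text
[0.38500946 0.22645596 0.111     ]
[317.1872369  212.64995439] [344.20761877 195.83232598] [290.14966505 195.84093435] [564.24388762 245.32367641]
time_s 3.792 | tool_pos [0.386 0.226 0.291] | contact_force [ 0.892 -0.362 -1.758] | finger_gap 0.998 | grip_force 0.0 |
```

View pics/w1.png

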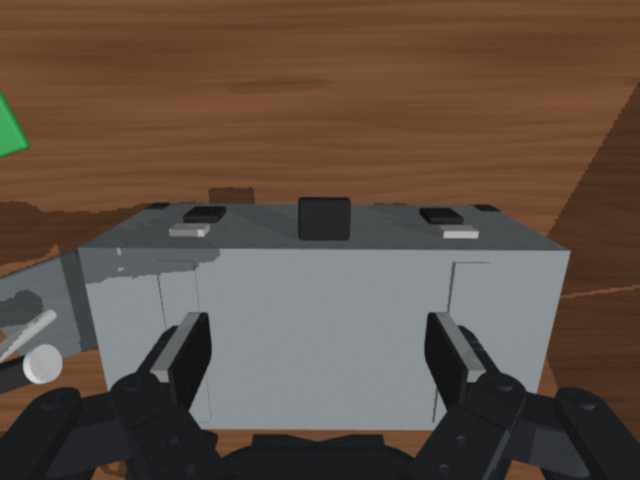

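The handle shows at (298–350, 197–240), about 5 mm to +y of my estimate and otherwise matching. I'll correct that and open the lid.

```bash
sed -i 's/C=np.array(\[.497,.225,0\])/C=np.array([.498,.229,0])/' h.py
python3 - <<'E'
from h import *
O=np.array([0,0,-.015])
g=grip_pt(0)+O
env.move_linear(g+[0,0,.03],vel=.2); env.move_linear(g,vel=.06); st()
env.set_gripper(0.0,40); st()
for th in np.arange(.1,1.56,.1):
    env.move_linear(grip_pt(th)+O,vel=.07)
    f=env.get_state()["contact_force"]; print(round(th,2),np.round(f,1))
    if np.linalg.norm(f)>35: break
st()
env.set_gripper(.75); env.wait(.2); st()
p=env.get_state()["tool_pos"]; env.move_linear([p[0],p[1],p[2]+.08],vel=.15)
q=best([.43,.225,.45],np.pi/2+YAW); env.move_pose([.40,.225,.45],q)
pp,_=snap("wrist","w2"); snap("top","t2"); st()
a=cv2.imread("pics/t2.png")[190:350,110:470]; cv2.imwrite("pics/t2c.png",cv2.resize(a,None,fx=2.2,fy=2.2,interpolation=cv2.INTER_CUBIC))
for k in (-2,-1,0,1,2): print(k,proj(pp,C+RC@[.012,.074*k,.1]))
E
```

```text
time_s 5.342 | tool_pos [0.386 0.231 0.111] | contact_force [-0.319  0.056 -0.86 ] | finger_gap 1.001 | grip_force 0.0 | 
time_s 5.8 | tool_pos [0.386 0.231 0.112] | contact_force [-1.172  0.949  6.568] | finger_gap 0.506 | grip_force 40.97 | 
0.1 [2.1 3.4 0.1]
0.2 [ 3.7  4.1 -1.4]
0.3 [ 3.8  5.3 -1.9]
0.4 [ 2.9  5.4 -2.3]
0.5 [ 3.2  4.6 -2.4]
0.6 [ 2.3  4.8 -2.5]
0.7 [ 3.1  5.1 -3.6]
0.8 [ 2.1  4.6 -4.1]
0.9 [ 2.5  3.8 -2.9]
1.0 [ 1.3  2.8 -1.9]
1.1 [ 0.9  0.4 -3.1]
1.2 [ 1.7 -0.7 -2.3]
1.3 [ 0.5 -3.2 -2.3]
1.4 [ 0.9 -6.  -0.6]
1.5 [ 1.7 -5.6 -1.6]
time_s 12.425 | tool_pos [0.602 0.227 0.29 ] | contact_force [ 1.682 -5.601 -1.553] | finger_gap 0.507 | grip_force 40.872 | 
time_s 12.967 | tool_pos [0.601 0.228 0.29 ] | contact_force [ 0.475  0.579 -0.203] | finger_gap 0.749 | grip_force 0.0 | 
time_s 14.625 | tool_pos [0.401 0.224 0.449] | contact_force [ 0.558 -0.267  0.433] | finger_gap 0.749 | grip_force 0.0 | 
-2 [215.83487029 254.14767092]
-1 [268.54803206 254.13346618]
0 [321.25166792 254.11926402]
1 [373.94578048 254.10506442]
2 [426.6303723  254.09086738]
```

View pics/w2.png

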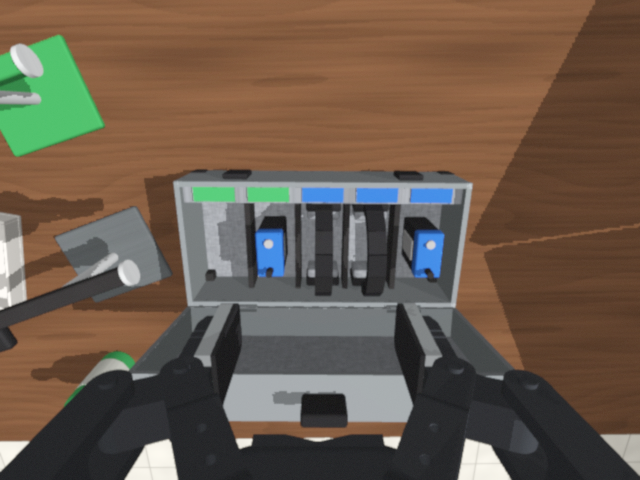

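View pics/t2c.png

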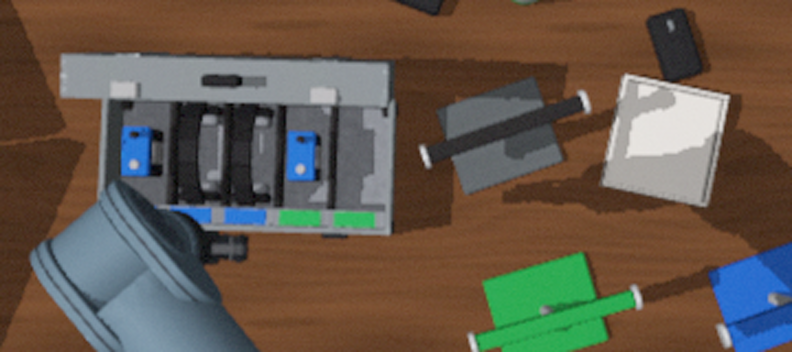

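The tags run green, green, blue, blue, blue from −y. Bay −1 (green) holds a blue pack at (270,251), so that one goes to the tray. Bays 0 and 1 hold headsets (bands at columns 324 and 376). Bay +2 holds a blue pack in a blue bay, which is correct. Bay −2 looks empty. Next I'll push the lid to nearly its stop for clearance, then hang the first headset on the far arm.

```bash
cat >> h.py <<'E'
def bar():
    a,b=[ray("top",u,.160) for u in ((304.1,260.5),(375.9,236))]
    m=(a+b)/2; d=(a-b)/np.linalg.norm(a-b); return m,d   # d = stand +y
def hang(k,arm,xy=None):
    c=C+RC@[.012,.074*k,.118] if xy is None else np.array([*xy,.118])
    q=best(c+[0,0,.1],np.pi/2+YAW); env.set_gripper(.7)
    env.move_pose(c+[0,0,.15],q); env.move_linear(c+[0,0,.03],vel=.2); env.move_linear(c,vel=.05); st()
    env.set_gripper(0,50); st()
    env.move_linear(c+[0,0,.05],vel=.06); env.move_linear(c+[-.015,0,.22],vel=.15); st()
    m,d=bar(); t=m+d*arm; t[2]=.172; yaw=np.arctan2(d[1],d[0])
    q=min((down(yaw),-down(yaw),down(yaw+np.pi),-down(yaw+np.pi)),key=lambda x:-np.dot(x,q)); print("bar",m,d,t,q)
    env.move_linear([t[0],t[1],.338],rot=q,vel=.15); st()
    return t
E
python3 - <<'E'
from h import *
env.set_gripper(0,50)
q=best([.55,.23,.4],np.pi/2+YAW)
env.move_pose([.54,.23,.36],q); env.move_linear([.55,.23,.285],vel=.15)
for x in np.arange(.58,.645,.01):
    env.move_linear([x,.23,.285],vel=.08); f=env.get_state()["contact_force"]; print(round(x,3),np.round(f,1))
    if abs(f[0])>15: break
env.move_linear([.56,.23,.30],vel=.15)
t=hang(0,-.055); snap("side","s3"); snap("wrist","w3")
im=cv2.imread("pics/s3.png")[150:330,170:410]; w=cv2.imread("pics/w3.png")
cv2.imwrite("pics/c3.png",np.hstack([cv2.resize(im,(400,300)),cv2.resize(w,(400,300))]))
E
```

```text
0.58 [-0.4  0.5 -0.5]
0.59 [-0.3 -1.8  0.1]
0.6 [-0.   0.4 -0.6]
0.61 [-0.3  0.2 -0.6]
0.62 [0.2 0.1 0.5]
0.63 [-0.6  0.9 -0.1]
0.64 [-0.   0.5 -0.7]
time_s 21.933 | tool_pos [0.51  0.229 0.118] | contact_force [-0.311  0.575 -0.476] | finger_gap 0.698 | grip_force 0.0 | 
time_s 22.35 | tool_pos [0.51  0.229 0.118] | contact_force [-0.345  0.294  3.015] | finger_gap 0.263 | grip_force 50.484 | 
time_s 24.625 | tool_pos [0.495 0.228 0.337] | contact_force [-0.18  -0.324 -2.719] | finger_gap 0.263 | grip_force 50.003 | 
bar [ 0.54382274 -0.1216641   0.16      ] [-0.3296493   0.94410346  0.        ] [ 0.56195345 -0.17358979  0.172     ] [ 0.         -0.16717737  0.98592684  0.        ]
time_s 27.492 | tool_pos [ 0.562 -0.173  0.338] | contact_force [ 0.057 -0.201 -2.382] | finger_gap 0.266 | grip_force 50.015 |
```

View pics/c3.png

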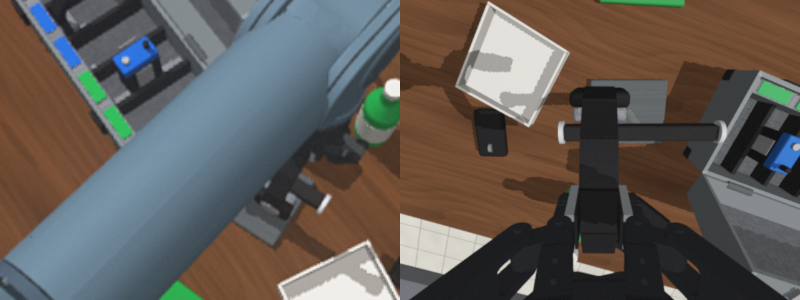

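The headset is held upright over the far arm, with the bar caps at about (261,210) and (517,210) in the full wrist frame. I'll check that against the bar estimate and lower it.

```bash
cat > low.py <<'E'
from h import *
def lower(t):
    for z in (.25,.2,.185,.178,.175,.172):
        env.move_linear([t[0],t[1],z],vel=.1 if z>.19 else .04)
        f=env.get_state()["contact_force"]; print(z,np.round(f,1))
        if f[2]>4: break
    env.set_gripper(.5); env.wait(.3); st()
    z=env.get_state()["tool_pos"][2]
    env.move_linear([t[0],t[1],z+.03],vel=.06); env.move_linear([t[0],t[1],.32],vel=.2)
E
python3 - <<'E'
from low import *
m,d=bar(); p=env.camera_params("wrist"); a,b=proj(p,m-d*.107),proj(p,m+d*.107)
print(a,b)
for u in ((261,210),(517,210)): print(ray("wrist",u,.16))
E
```

```text
[257.19452527 208.91881563] [500.66539478 209.47533507]
[ 0.57892468 -0.21925004  0.16      ]
[ 0.50420463 -0.00686084  0.16      ]
```

```bash
python3 - <<'E'
from low import *
t=np.array(env.get_state()["tool_pos"])+[-.001,.004,0]
lower(t)
q=best([.45,-.03,.40],np.pi/2+YAW); env.move_pose([.42,.15,.42],q)
snap("side","s4"); pp,_=snap("wrist","w4")
im=cv2.imread("pics/s4.png")[110:350,150:470]; w=cv2.imread("pics/w4.png")
cv2.imwrite("pics/c4.png",np.vstack([cv2.resize(im,(400,300)),cv2.resize(w,(400,300))]))
E
```

```text
0.25 [-0.4 -1.  -1.4]
0.2 [ 0.5  0.4 -1.9]
0.185 [ 0.3 -0.1 -0.8]
0.178 [ 0.2  0.3 -2.2]
0.175 [-0.2  0.7 -1.2]
0.172 [ 0.3  0.3 -1.8]
time_s 31.25 | tool_pos [ 0.561 -0.169  0.172] | contact_force [-0.495 -0.334  0.651] | finger_gap 0.497 | grip_force 0.0 |
```

View pics/c4.png

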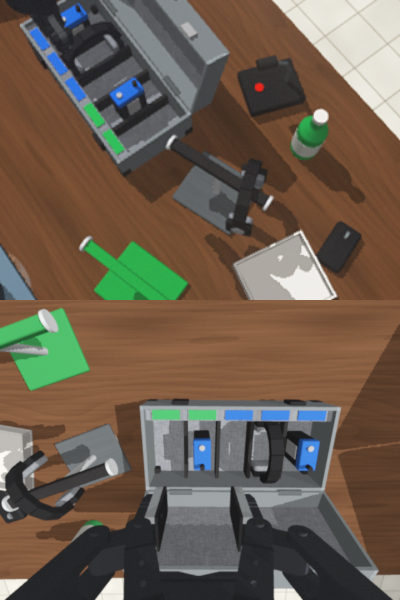

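The first headset hangs on the far arm in both views. I'll check the second headset's position against its bay, enlarged.

```bash
python3 - <<'E'
from h import *
p=env.camera_params("wrist"); w=cv2.imread("pics/w4.png")
for dx in (-.03,0,.03):
    for dy in (-.012,.012):
        u=proj(p,C+RC@[.012+dx,.074+dy,.135]); cv2.circle(w,tuple(int(round(v)) for v in u),1,(0,0,255),-1)
cv2.imwrite("pics/w4c.png",cv2.resize(w[160:330,300:530],None,fx=3,fy=3,interpolation=cv2.INTER_CUBIC))
E
```

```text
(no output)
```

View pics/w4c.png

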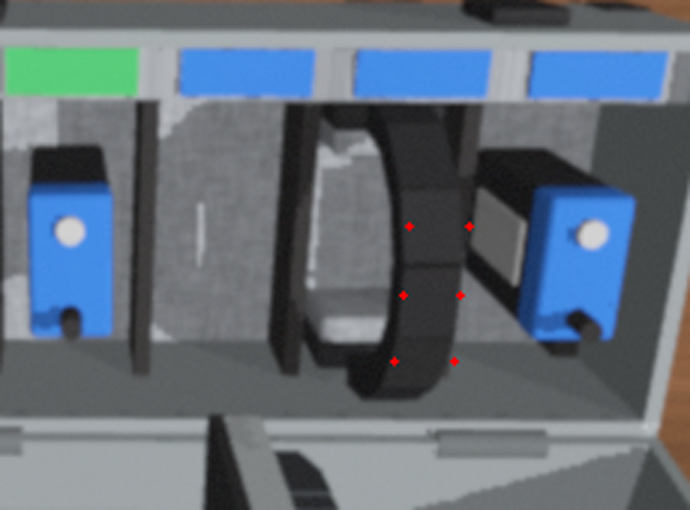

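The predicted band points land on the second headset's band (within about 2 mm). I'll hang it on the near arm.

```bash
python3 - <<'E'
from low import *
p=env.camera_params("wrist")
print("pack",ray("wrist",(310+ (30)/3*0+0,0+221.7),.102),ray("wrist",(323.7,246.7),.102), C+RC@[.012,-.074,0])
t=hang(1,.055)+[-.001,.004,0]
env.move_linear([t[0],t[1],.338]); lower(t)
q=best([.45,-.2,.42],np.pi/2+YAW); env.move_pose([.45,-.2,.45],q)
snap("side","s5"); pp,_=snap("wrist","w5"); st()
im=cv2.imread("pics/s5.png")[110:380,110:470]; w=cv2.imread("pics/w5.png")
cv2.imwrite("pics/c5.png",np.vstack([cv2.resize(im,(400,300)),cv2.resize(w,(400,300))]))
E
```

```text
pack [0.47202847 0.13960869 0.102     ] [0.50616518 0.15679627 0.102     ] [0.50903701 0.15485026 0.        ]
time_s 36.842 | tool_pos [0.511 0.303 0.118] | contact_force [0.289 0.471 0.268] | finger_gap 0.703 | grip_force 0.0 | 
time_s 37.258 | tool_pos [0.511 0.303 0.118] | contact_force [-0.119 -1.242  3.573] | finger_gap 0.265 | grip_force 49.416 | 
time_s 39.533 | tool_pos [0.496 0.302 0.337] | contact_force [ 0.081  0.377 -2.121] | finger_gap 0.273 | grip_force 48.9 | 
bar [ 0.54382274 -0.1216641   0.16      ] [-0.3296493   0.94410346  0.        ] [ 0.52569203 -0.06973841  0.172     ] [ 0.         -0.16717737  0.98592684  0.        ]
time_s 42.175 | tool_pos [ 0.526 -0.069  0.338] | contact_force [-0.589 -0.265 -1.532] | finger_gap 0.268 | grip_force 48.897 | 
0.25 [ 0.9  0.6 -1.9]
0.2 [-0.2  0.6 -1. ]
0.185 [-0.1 -0.1 -2.3]
0.178 [-0.2  0.6 -1.3]
0.175 [ 0.5 -0.  -2.8]
0.172 [ 0.1 -0.2 -2.8]
time_s 46.083 | tool_pos [ 0.525 -0.066  0.172] | contact_force [ 0.845  0.312 -0.281] | finger_gap 0.506 | grip_force 0.0 | 
time_s 48.4 | tool_pos [ 0.45  -0.198  0.449] | contact_force [-0.062 -0.026  0.534] | finger_gap 0.496 | grip_force 0.0 |
```

View pics/c5.png

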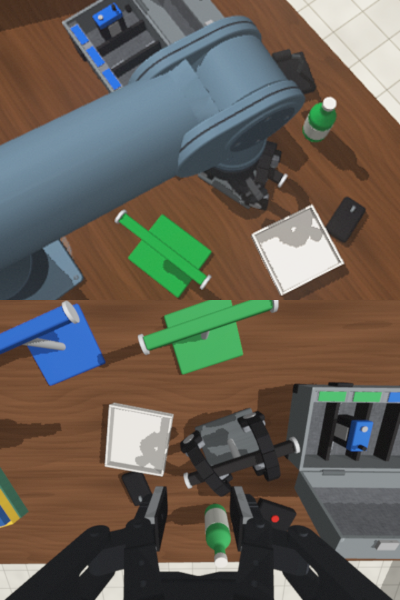

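Both headsets now hang on the bar. The tray's centre is at about (220,221) in the full wrist frame. Next is the mismatched pack.

```bash
python3 - <<'E'
from h import *
tr=np.mean([ray("wrist",(1.6*u,1.6*v),.035) for u,v in ((108,104),(173,109),(165,175),(105,165))],0); print("tray",tr)
c=np.array([.507,.1565,.070])
q=best(c+[0,0,.15],np.pi/2+YAW)
env.move_linear([.45,-.2,.47]); env.move_pose(c+[0,0,.25],q); env.set_gripper(.7)
env.move_linear(c+[0,0,.06],vel=.2); env.move_linear(c,vel=.05); st()
env.set_gripper(0,50); st()
env.move_linear(c+[0,0,.05],vel=.06); env.move_linear(c+[0,0,.25],vel=.15); st()
env.move_linear([tr[0],tr[1],.32],vel=.2); pp,_=snap("wrist","w6"); st()
print([proj(pp,tr)])
E
```

```text
tray [ 0.53123102 -0.34702654  0.035     ]
time_s 52.892 | tool_pos [0.507 0.157 0.07 ] | contact_force [ 0.341  0.125 -0.723] | finger_gap 0.699 | grip_force 0.0 | 
time_s 53.225 | tool_pos [0.507 0.156 0.07 ] | contact_force [-1.317 -1.899  4.42 ] | finger_gap 0.415 | grip_force 49.679 | 
time_s 55.692 | tool_pos [0.507 0.156 0.319] | contact_force [ 0.602 -0.181 -2.253] | finger_gap 0.418 | grip_force 49.761 | 
time_s 58.408 | tool_pos [ 0.531 -0.346  0.32 ] | contact_force [ 0.685  0.482 -1.388] | finger_gap 0.413 | grip_force 49.764 | 
[array([315.95409534, 185.92543864])]
```

View pics/w6.png

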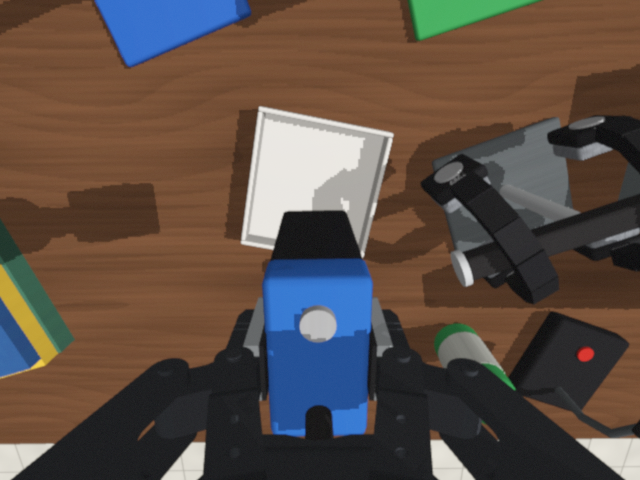

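The tray's corners, (260,108), (393,133) and (243,243), put its centre at about (316,185), which matches the estimate. I'll lower the pack.

```bash
python3 - <<'E'
from h import *
x,y,_=env.get_state()["tool_pos"]
env.move_linear([x,y,.09],vel=.15)
for z in (.08,.074,.070,.068,.066,.064):
    env.move_linear([x,y,z],vel=.03); f=env.get_state()["contact_force"]; print(z,np.round(f,1))
    if f[2]>3: break
env.set_gripper(.6); env.wait(.3); st()
env.move_linear([x,y,.16],vel=.08); env.move_linear([x,y,.40],vel=.25)
q=best([.45,.1,.45],np.pi/2+YAW); env.move_pose([.40,.1,.47],q); env.wait(.3)
pp,_=snap("wrist","w7"); snap("top","t7"); snap("side","s7"); st()
t=cv2.imread("pics/t7.png")[150:330,130:460]
cv2.imwrite("pics/c7.png",np.vstack([cv2.resize(t,(550,300),interpolation=cv2.INTER_CUBIC),cv2.resize(cv2.imread("pics/w7.png")[150:430],(550,240))]))
print([proj(pp,grip_pt(a)) for a in (1.5,1.6,1.7,1.8)])
E
```

```text
0.08 [ 0.2  0.3 -1.1]
0.074 [-0.8  0.2 -2.8]
0.07 [ 0.   0.2 -2.2]
0.068 [ 0.6 -0.1 -2.8]
0.066 [ 0.5 -0.1 -1.7]
0.064 [-3.1 -0.5  6.5]
time_s 62.558 | tool_pos [ 0.531 -0.346  0.064] | contact_force [-0.043  0.119 -0.119] | finger_gap 0.601 | grip_force 0.0 | 
time_s 67.183 | tool_pos [0.4  0.1  0.47] | contact_force [0.553 0.422 0.284] | finger_gap 0.602 | grip_force 0.0 | 
[array([444.70094286, 403.59627253]), array([441.85493041, 417.86108521]), array([438.57964168, 429.73580655]), array([434.98090113, 439.13577705])]
```

View pics/c7.png

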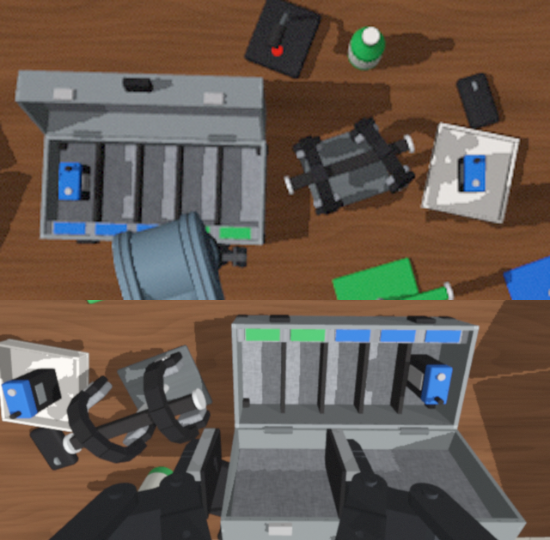

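The pack stands in the tray (474,172), both headsets hang, and the case holds only the correct pack. Now I'll estimate the lid angle, re-grip the handle and close it.

```bash
python3 - <<'E'
from h import *
pt=env.camera_params("top")
best_th=min(np.arange(1.3,1.86,.01),key=lambda a:abs(proj(pt,grip_pt(a)+[np.sin(a)*0+.0,0,0]+ .016*RC@[-np.cos(a),0,np.sin(a)])[1]-201)); print(best_th,[proj(pt,grip_pt(a)) for a in (1.5,1.85)])
th=best_th; O=np.array([0,0,-.011])
g=grip_pt(th)+O; q=best(g+[0,0,.1],np.pi/2+YAW)
env.set_gripper(.85)
env.move_pose(g+[0,0,.12],q); env.move_linear(g+[0,0,.05],vel=.15)
pp,_=snap("wrist","w8"); print(proj(pp,grip_pt(th)))
for dz in (.03,.015,.0):
    env.move_linear(g+[0,0,dz],vel=.05); f=env.get_state()["contact_force"]; print(dz,np.round(f,1))
    if f[2]>6: break
env.set_gripper(0,40); st()
E
```

```text
1.7600000000000005 [array([209.67944656, 222.07161219]), array([211.62644942, 196.61273808])]
[316.1315588  273.76247684]
0.03 [ 0.7  0.4 -0.2]
0.015 [-0.3  0.  -0.2]
0.0 [-0.1 -0.3  0.2]
time_s 71.133 | tool_pos [0.655 0.225 0.285] | contact_force [ 0.442 -5.249  4.625] | finger_gap 0.509 | grip_force 43.474 |
```

Gripped (gap 0.509, same as when opening). Closing along the arc.

```bash
python3 - <<'E'
from h import *
O=np.array([0,0,-.011]); m=0
for th in list(np.arange(1.66,.05,-.1))+[.05,.02,0]:
    env.move_linear(grip_pt(th)+O,vel=.07); f=np.array(env.get_state()["contact_force"]); m=max(m,np.linalg.norm(f))
    if np.linalg.norm(f)>35: print("stop",th,f); break
print(m); st()
env.move_linear(grip_pt(0)+O-[0,0,.003],vel=.02); st()
env.set_gripper(.9); env.wait(.2)
g=grip_pt(0)+O; env.move_linear(g+[0,0,.1],vel=.1)
# press lid shut from above with closed fingers near front edge
env.set_gripper(0,20); c=H+RC@[-.165,0,.052]; env.move_linear([c[0],c[1],.21],vel=.15)
for z in np.arange(.165,.143,-.002):
    env.move_linear([c[0],c[1],z],vel=.02); f=env.get_state()["contact_force"]
    if f[2]>12: print("press",z,f); break
env.move_linear([c[0],c[1],.3],vel=.15)
q=best([.40,0,.45],np.pi/2); env.move_pose([.36,-.42,.40],q); env.wait(.5)
for n in("top","side"): snap(n,n+"9")
cv2.imwrite("pics/c9.png",np.vstack([cv2.resize(cv2.imread("pics/top9.png")[140:330,130:470],(540,300)),cv2.resize(cv2.imread("pics/side9.png")[80:380,130:470],(340,300))[:, :].copy() if 0 else cv2.resize(cv2.imread("pics/side9.png")[70:390,100:676],(540,300))])); st()
E
```

```text
14.033693749916686
time_s 79.392 | tool_pos [0.384 0.231 0.115] | contact_force [-8.259  0.593  0.502] | finger_gap 0.502 | grip_force 88.654 | 
time_s 79.692 | tool_pos [0.383 0.231 0.112] | contact_force [-9.086  2.506  1.402] | finger_gap 0.502 | grip_force 89.682 | 
press 0.151 [-3.73909146 -3.96084369 14.77869685]
time_s 90.867 | tool_pos [ 0.36 -0.42  0.4 ] | contact_force [1.027 0.181 0.697] | finger_gap 0.004 | grip_force 0.0 |
```

View pics/c9.png

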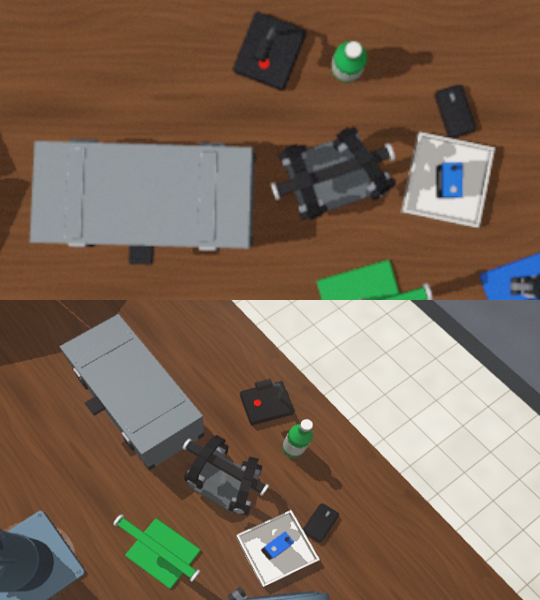

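The lid is shut: pressing met it at z ≈ 0.151 m, the closed height. Both headsets hang, the pack stands in the tray, and the arm is clear, so I'm handing in.

```bash
python3 -c "
from workcell import env
print(env.job_done())"
```

```text
the job is handed in; nothing more can be done
None
```

I handed the job in at about 91 s: the lid is shut, both headsets hang on the black stand's bar, the mismatched blue transmitter is in the tray, and the correct one is still in its blue bay. No verdict came back.

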